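# Jack up the front of the leak tester and hold it

## Robot

A 6-joint arm with a two-finger parallel gripper is mounted at the origin on the work surface. World frame = base frame: x ahead of the robot, y to its left, z up, the work surface at z = 0. Lengths are in m, angles in degrees, forces in N, time in s.
With the tool pointing down it reaches from about 0.4 to 0.825 m from the base axis. Payload 7 kg.
Tool frame: the origin (TCP) lies midway between the tips of the shut fingers; the grasp point (between the pads) lies 19 mm behind it (hold_point_z is the distance from the TCP to the grasp point, in m); z points along the fingers, y is the line along which they close (so a half turn about z gives the same grasp; the last joint's range is limited). The gripper opens to 88 mm and grips with 3 to 60 N. Pads are 19 mm wide; open, the fingers measure 130 mm over their backs; the gripper's body (78 mm by 193 mm) begins 47 mm behind the grasp point.
Start: joints at [80.449, 20.546, 0.682, 0, -70.136, -16.507], TCP at [0.297, 0.606, 0.227] pointing down, gripper open.
Joint ranges: [-176.03, 176.03], [-82.01, 121.73], [-58.28, 71.71], [-173.87, 95.51], [-174.79, -0.11], [-173.66, 173.66]. Speed limits (degrees/s): [136.94, 136.94, 172.46, 180, 180, 180].

## Interface

Orientations are given as [roll, pitch, yaw] about the fixed x, y, z axes, in that order (R = Rz(yaw) Ry(pitch) Rx(roll)).
In Python, from plant import get_state, capture, close_job, hold_point_z gives the robot as it stands.
- The arm moves only by the shell command python3 -m inch 'ROWS' [FORCE]. ROWS is text: rows parted by semicolons, each of 5 numbers parted by spaces: the shift along the tool's x, y, z normalised to -1 to 1, where 1 is 0.15 m, then the turn about the tool's z normalised to -1 to 1, where 1 is 360 degrees, then the opening, from 0 (shut) to 1 (fully open). In form: tx ty tz spin grip; .... A call has exactly 8 rows; each row shifts and turns the commanded pose from where the row before left it, along the tool's axes as they then stand; what a row does not reach is not made up. A row lasts 1/8 s, in which the tool goes at most 62.5 mm and 10.7 degrees, less where a joint would pass 70% of its speed; a pose out of reach is approached as far as the arm can. A call with a number of a shift or a turn outside -1 to 1 is refused whole. A call with a gripper value outside its range is refused whole. The fingers move at their own pace and stop on an object; FORCE is the grip in N (left out, the last holds). Time passes only in rows, so rows that do not move let the fingers close, or fill a call up. It gives the time, the measured TCP pose, the force, the opening and the grip force at its end, in the units of the state.
- get_state(): the state, without advancing time (a new reading comes with each control period).
- capture(name): name is "scene" or "top" or "wrist"; returns a dict with "color" (420x560x3 uint8, blue, green, red), "mtx" (3x3 intrinsics, pixels), "dist_coeffs" ([k1, k2, p1, p2, k3] as OpenCV has them; the pictures are not rectified), "R" (3x3) and "t" (3): a world point X has camera coordinates R X + t. Camera axes: x right, y down, z forward; pixel columns grow to the right and rows downward; lengths in m; the calibration is good to about 2 mm. A picture is of the moment at which its call begins. There is no depth.
- close_job(): hands the job in; it is judged then, once.
The state is a dict: "time_s": time; "joints": joint angles; "qd": joint speeds; "joint_torque": joint torques, N m; "tcp_pos": TCP position; "eef_rot": TCP orientation; "contact_force": force on the tool from outside, world axes, zero at the start; "moment": the same for the moment, N m; "gripper_width": finger opening in m; "gripper_force": force on a finger pad.
Only numpy, scipy, OpenCV 4.12 (cv2) and the standard library are available. Lean on these libraries where they do the work, as an engineer would, in place of code of your own. Each camera call takes 0.05 s, during which the arm holds its last target. There are 200 camera calls.

## Task

Raise the front of the watch leak tester so that its worn front feet can be changed: push its open drawer fully shut, then stand the small lever jack on the bench with its saddle centred under the round stub of the lift tongue at the tester's front. Try the lift once: pump the jack handle all the way down so that the front rises, then let the handle come fully back up so that the tester stands on its feet again. Then pump the handle all the way down a second time and finish while still holding it down, the front raised on the jack alone and the other things on the bench left where they are.

Things in the scene. Friction and masses are not known exactly. Their poses are not given: they have to be found in the camera images.
- tester: Leak tester: loose dark blue box on four rubber feet 12 mm high, about 2.5 kg (varies), sloping white key panel on top. 200 mm deep (own x), 210 wide (own y), 134 high at the front, 178 at the rear. Origin: centre of its underside at bench level. Its front faces own -x, 100 mm from the origin, and bears drawer and lift tongue. Lifted in front, it tips on its rear feet. Over 12 N can slide it.
- lift_point (a point): Lift point: centre of the underside of a steel round stub 22 mm across, hanging 8.5 mm below a flat steel tongue (40 mm wide, 8 thick, sticking out 62 mm from the tester's front; a dark round boss 18 mm across on top marks the stub). 40 mm out from the front face, at mid-width, 53.5 mm above the bench when the tester stands on its feet. Axes parallel to the tester's.
- drawer (a joint): Opening of the tester's drawer in m: 0 shut, 0.075 fully open; starts 0.04 to 0.07. Slides out along the tester's own -x, above the lift tongue, and stays where it is left (friction about 1.2 N).
- drawer_pull (a point): Middle of the outer face of the drawer's pull, an aluminium block 70 mm wide, 16 mm high, 18 mm proud of the drawer front, 108 mm above the bench. The drawer front is 190 mm wide and spans 79 to 125 mm above the bench. With the drawer shut the point is 25.5 mm out from the tester's front face. Axes parallel to the tester's: pushing along +x shuts.
- jack: Dark steel lever jack, loose, about 1 kg. Origin: at bench level under the saddle's centre; handle runs back along own -x; own +x should point at the tester (its yaw = the tester's). Base plate 62 mm wide, 8 thick, from 30 mm ahead of to 170 mm behind the origin. Two cheek plates, 28 to 88 mm behind the origin, 60 mm high, 34 mm over their outsides, stand either side of the handle's 12 mm bar.
- jack_block (a point): Grip point of the jack: midway between the cheek plates, 65 mm behind the jack's origin, 40 mm above its underside. Gripped here from above across the cheeks (closing along the jack's own y, the bar between the fingers) the jack can be carried. Above it the bar is up to 70 mm above the bench. Axes parallel to the jack's.
- saddle_top (a point): Centre of the top of the jack's saddle, a flat steel disc 40 mm across, 46 mm above the bench with the handle up (7.5 mm below the standing tester's stub). It rises 57 mm per rad of handle, 24 mm in all.
- handle_pad (a point): Middle of the top of the handle's end pad, a flat aluminium plate 50 mm long, 40 wide, 8 thick. The handle hinges about the jack's own y, 40 mm behind its origin, 52 mm up; the pad's middle is 140 mm from the hinge along the handle, 8 mm above its centre line. Handle up: pad slopes 0.42 rad, middle 116 mm above the bench, 165 mm behind the origin; fully down: level, 60 mm up, 180 mm behind.
- handle (a joint): Angle of the jack handle in rad: 0 up (where its spring returns it), 0.42 fully down at its stop. Pressing the pad takes about 3 N free and 6 to 8 N when lifting the tester; released, it comes back up and the tester sinks.
- duster: Bystander: yellow air-duster can, 56 mm across, 130 mm tall, stands upright; origin at the centre of its underside.
- loupe: Bystander: black eye loupe, a cone 36 mm across and 36 mm tall; origin at the centre of its underside.
- parts_tray: Bystander: small open aluminium tray 90 x 70 x 18 mm; origin at the centre of its underside.

How it is judged:
By the outcome, as a careful person would: the job done as asked, in the order asked, and still so for the second after the job is handed in, while the arm keeps its last pose, push and grip.
It also fails if it takes over 72 s, if anything falls off the work surface, if the arm or the gripper's body presses on something with over 40 N, if the wrist force passes 120 N, or if a joint passes its speed limit or range.

## Working session

There is one attempt and no reset: what is moved stays moved. The work goes in short steps, Python scripts to look and compute and a shell command to move; the robot and the scene stay as the last step left them, time stands still between calls to the robot, and variables do not carry over. Pictures are saved under pics/ and viewed, at most 10 in all, crops included, and the job is handed in when it is done.

```bash
ls; mkdir -p pics; python3 - <<'E'
from plant import get_state,capture
import cv2
for n in("scene","top"):
    c=capture(n); cv2.imwrite(f"pics/{n}0.png",c["color"]); print(n,c["mtx"].tolist(),c["dist_coeffs"],c["R"].round(3).tolist(),c["t"])
print(get_state())
E
```

```text
pics
scene [[456.2159627244131, 0.0, 276.38471518788623], [0.0, 456.2159627244131, 211.3159490996219], [0.0, 0.0, 1.0]] [-0.14701836  0.          0.          0.          0.        ] [[0.71, 0.704, -0.009], [0.362, -0.376, -0.853], [-0.604, 0.602, -0.522]] [-0.3854701  -0.11965183  1.43600963]
top [[458.94050660966354, 0.0, 277.93077238920597], [0.0, 458.94050660966354, 212.7453368831527], [0.0, 0.0, 1.0]] [0.006531 0.       0.       0.       0.      ] [[-0.029, -1.0, 0.003], [-0.995, 0.029, -0.1], [0.1, -0.005, -0.995]] [0.00980627 0.56418775 1.35114324]
{'time_s': 0.1, 'joints': array([ 8.04496703e+01,  2.05878904e+01,  6.38986560e-01, -1.85710806e-02,
       -7.01372866e+01, -1.65071171e+01]), 'qd': array([ 0.05667381, -0.11491767,  0.15618735,  0.00246121,  0.08875689,
        0.04896198]), 'joint_torque': array([-1.72953271e-03, -5.84160519e+01,  2.93749934e+01,  7.01548263e+00,
        1.00903594e-02, -5.86464807e-05]), 'tcp_pos': array([0.2963315 , 0.6059749 , 0.22570718]), 'eef_rot': array([ 1.79912401e+02, -7.75268699e-03, -2.60637639e+01]), 'contact_force': array([ 1.28546885,  0.26701301, -0.28767116]), 'moment': array([ 0.01796413, -0.04495921, -0.00332236]), 'gripper_force': 0.0, 'gripper_width': 0.08766143422168772}
```

View pics/scene0.png

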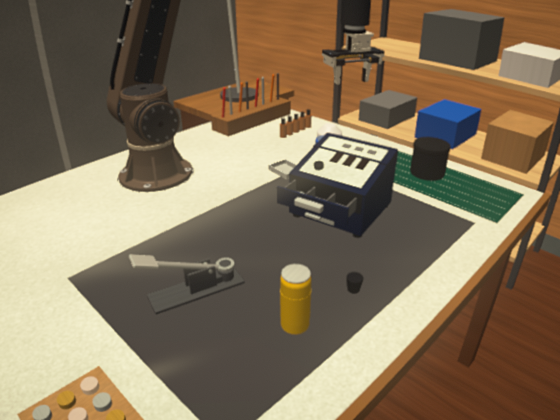

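View pics/top0.png

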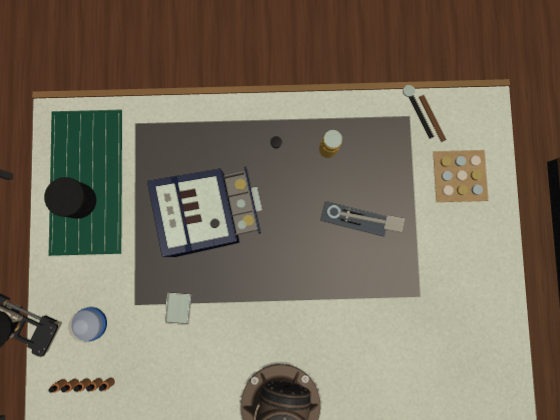

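The scene view shows the tester at about (335,180) with its drawer open and the jack at (200,275). In the top view the tester's front faces image right at about x=230, with the pull at (257,199). The jack saddle is at (334,212) and the pad at (395,224). The can is at (332,142), the loupe at (276,142) and the tray at (178,308).

```bash
cat > h.py <<'E'
import numpy as np,cv2
from plant import get_state,capture
def cast(c,px,z):
    px=np.array(px,float).reshape(-1,1,2)
    n=cv2.undistortPoints(px,c["mtx"],c["dist_coeffs"]).reshape(-1,2)
    d=np.c_[n,np.ones(len(n))]@c["R"]; o=-c["R"].T@c["t"]
    s=(z-o[2])/d[:,2]; return o+d*s[:,None]
def proj(c,X):
    return cv2.projectPoints(np.array(X,float).reshape(-1,3),cv2.Rodrigues(c["R"])[0],c["t"],c["mtx"],c["dist_coeffs"])[0].reshape(-1,2)
def tri(c1,p1,c2,p2):
    A=[];b=[]
    for c,p in((c1,p1),(c2,p2)):
        o=-c["R"].T@c["t"]; d=cast(c,p,0.)[0]-o; d/=np.linalg.norm(d); P=np.eye(3)-np.outer(d,d); A.append(P); b.append(P@o)
    return np.linalg.lstsq(np.vstack(A),np.hstack(b),rcond=None)[0]
E
python3 - <<'E'
import cv2,numpy as np
a=cv2.imread("pics/top0.png"); s=cv2.imread("pics/scene0.png")
k=cv2.resize(a[160:260,140:270],None,fx=6,fy=6,interpolation=cv2.INTER_CUBIC)
cv2.imwrite("pics/c1.png",k)
j=cv2.resize(a[190:250,310:420],None,fx=7,fy=7,interpolation=cv2.INTER_CUBIC)
cv2.imwrite("pics/c2.png",cv2.convertScaleAbs(j,alpha=1.6,beta=10))
E
```

```text
(no output)
```

View pics/c1.png

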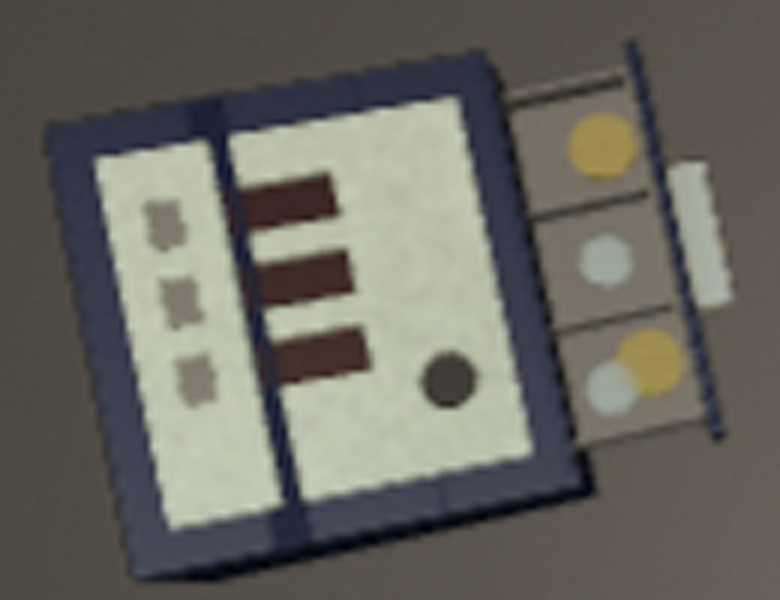

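View pics/c2.png

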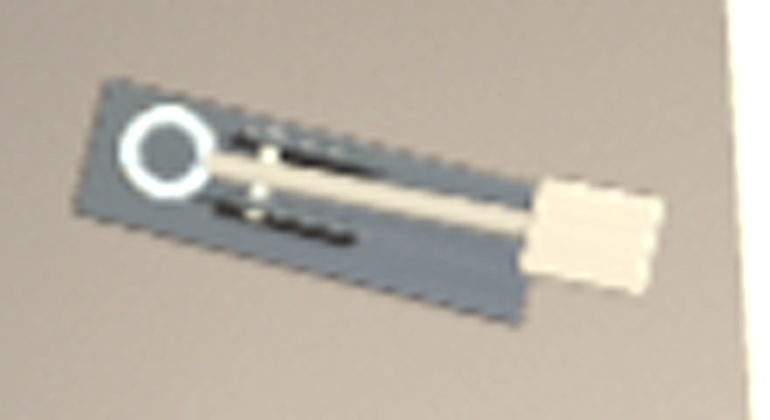

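The crops show these corners:
- **Tester front top edge:** (485,52) and (592,490) in c1.
- **Tester rear edge:** (45,125) and (138,578) in c1.
- **Pull outer edge:** (708,162) to (732,300) in c1.
- **Jack:** ring centre (167,151), base corners (105,78), (73,213) and (520,325), and pad corners (540,178), (665,198), (643,296) and (520,268), all in c2.

```bash
python3 - <<'E'
from h import *
c=capture("top")
def P(l,f,ox,oy,z): return cast(c,[((x+.5)/f-.5+ox,(y+.5)/f-.5+oy) for x,y in l],z)[:,:2]
F=P([(485,52),(592,490)],6,140,160,.134);R=P([(45,125),(138,578)],6,140,160,.178);U=P([(708,162),(732,300)],6,140,160,.116)
print("F",F,"R",R,"pull",U)
ang=lambda v:np.degrees(np.arctan2(v[1],v[0]))
fm,rm=F.mean(0),R.mean(0)
for v in(F[1]-F[0],R[1]-R[0]): print("len",np.linalg.norm(v),"yaw",ang(v)-90+360)
print("dep",np.linalg.norm(rm-fm),"yaw",ang(rm-fm))
S=P([(167,151)],7,310,190,.046)[0];B=P([(105,78),(73,213),(520,325)],7,310,190,.008);H=P([(540,178),(665,198),(643,296),(520,268)],7,310,190,.116).mean(0)
print("S",S,"B",B,"pad",H,"dist",np.linalg.norm(S-H),"yaw",ang(S-H),ang(B[1]-B[2]),ang(B[0]-B[1])+90)
# bystanders
for n,p,z in(("can",(333,138),.13),("loupe",(276,142),.036),("tray",(178,308),.018)): print(n,cast(c,[p],z)[0])
E
```

```text
F [[0.68340886 0.15149476]
 [0.47779141 0.10573494]] R [[0.64676883 0.34416221]
 [0.44298852 0.30324268]] pull [[0.63143707 0.04941609]
 [0.56567055 0.03976542]]
len 0.2106478032090361 yaw 102.54661096687073
len 0.20784807690732846 yaw 101.35412113729546
dep 0.19833101875271403 yaw 100.37618609822123
S [ 0.56251022 -0.17121219] B [[ 0.59917114 -0.15027269]
 [ 0.54040946 -0.13403284]
 [ 0.48613715 -0.32595037]] pad [ 0.51673247 -0.33134848] dist 0.16655099547475843 yaw 74.04649295987488 74.20964035856447 74.55090764617132
can [ 0.76203183 -0.16784671  0.13      ]
loupe [ 0.77941358 -0.00681634  0.036     ]
tray [0.29021298 0.2976836  0.018     ]
```

```bash
cat >> h.py <<'E'
def go(x,y,z,yaw=None):
    "print units of shift in the tool frame now (vertical tool assumed from state), and spin"
    s=get_state(); from scipy.spatial.transform import Rotation as Ro
    R=Ro.from_euler("xyz",s["eef_rot"],degrees=True).as_matrix()
    print("tcp",s["tcp_pos"].round(4),"rot",s["eef_rot"].round(2),"F",s["contact_force"].round(1),"w",round(s["gripper_width"],4),"t",s["time_s"])
    print("shift units",(R.T@(np.array([x,y,z])-s["tcp_pos"])/.15).round(4), "" if yaw is None else "spin %.4f"%(-((yaw-s["eef_rot"][2]+180)%360-180)/360))
E
python3 -m inch '0 0 -0.04 .0292 0;0 0 -0.04 .0292 0;0 0 -0.04 .0292 0;0 0 -0.04 .0292 0;0 0 -0.04 .0292 0;0 0 0 0 0;0 0 0 0 0;0 0 0 0 0'
python3 -c "
from h import *
go(.6066,.0056,.24,-78.5)"
```

```text
time_s: 1.15
tcp_pos: [0.2965, 0.6062, 0.2561]
eef_rot: [180.0, -0.0, -78.5]
contact_force: [0.3, -1.3, 0.1]
gripper_width: 0.0131
gripper_force: 0.0
tcp [0.2965 0.6062 0.2561] rot [ 1.7998e+02 -3.0000e-02 -7.8490e+01] F [ 0.3 -1.3  0.1] w 0.0131 t 1.15
shift units [ 4.336  -1.2267  0.1096] spin 0.0000
```

```bash
python3 -m inch '.3 -.085 0 0 0;.36 -.102 0 0 0;.36 -.102 0 0 0;.36 -.102 0 0 0;.36 -.102 0 0 0;.36 -.102 0 0 0;.36 -.102 0 0 0;.36 -.102 0 0 0'
python3 -m inch '.36 -.102 0 0 0;.36 -.102 0 0 0;.36 -.102 0 0 0;.36 -.102 0 0 0;0 0 0 0 0;0 0 0 0 0;0 0 0 0 0;0 0 0 0 0'
python3 -c "
from h import *
go(.6066,.0056,.100,-78.5)"
```

```text
time_s: 2.15
tcp_pos: [0.498, 0.2137, 0.2567]
eef_rot: [-180.0, 0.0, -78.5]
contact_force: [0.2, 0.4, 0.4]
gripper_width: 0.0005
gripper_force: 0.0
time_s: 3.15
tcp_pos: [0.5999, 0.0167, 0.2569]
eef_rot: [-180.0, 0.0, -78.5]
contact_force: [-0.2, 0.1, 0.4]
gripper_width: 0.0005
gripper_force: 0.0
tcp [0.5999 0.0167 0.2569] rot [-1.7997e+02  1.0000e-02 -7.8510e+01] F [-0.2  0.1  0.4] w 0.0005 t 3.15
shift units [ 0.0818 -0.0285  1.0458] spin -0.0000
```

```bash
python3 -m inch '.1 -.028 .1 0 0;0 0 .3 0 0;0 0 .3 0 0;0 0 .25 0 0;0 0 .096 0 0;0 0 0 0 0;0 0 0 0 0;0 0 0 0 0'
python3 - <<'E'
from h import *
go(.5986,.0446,.100,-78.5)
c=capture("wrist");cv2.imwrite("pics/w1.png",c["color"])
E
```

```text
time_s: 4.15
tcp_pos: [0.6081, 0.002, 0.1012]
eef_rot: [-179.8, 0.0, -78.6]
contact_force: [-0.0, -0.0, 0.4]
gripper_width: 0.0003
gripper_force: 0.0
tcp [0.6081 0.002  0.1012] rot [-1.7985e+02  1.0000e-02 -7.8600e+01] F [-0.  -0.   0.4] w 0.0003 t 4.15
shift units [-0.2908  0.0062  0.0082] spin -0.0003
```

View pics/w1.png

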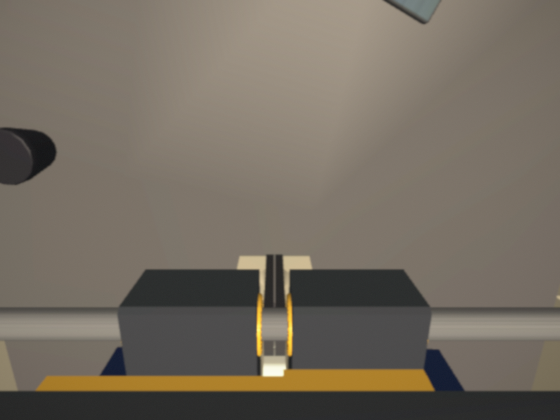

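The wrist view shows the shut fingers at (275,310) and the jack base corner at (410,10). The camera looks away from the tester, so I'll push by force readings.

```bash
python3 -m inch '-.1 .003 0 0 0;-.1 .003 0 0 0;-.08 0 0 0 0;-.08 0 0 0 0;-.08 0 0 0 0;-.06 0 0 0 0;-.04 0 0 0 0;0 0 0 0 0'
python3 -c "
from h import *
go(.5986,.0446,.100,-78.5)
c=capture('top')
k=c['color'][150:260,140:290];cv2.imwrite('pics/t2.png',cv2.resize(k,None,fx=5,fy=5,interpolation=cv2.INTER_CUBIC))"
```

```text
time_s: 5.2
tcp_pos: [0.59, 0.0815, 0.0994]
eef_rot: [180.0, 0.0, -78.6]
contact_force: [-0.2, -0.5, -0.1]
gripper_width: 0.0004
gripper_force: 0.0
tcp [0.59   0.0815 0.0994] rot [ 1.7997e+02  1.0000e-02 -7.8600e+01] F [-0.2 -0.5 -0.1] w 0.0004 t 5.2
shift units [ 0.2523 -0.0075 -0.0038] spin -0.0003
```

```bash
python3 -m inch '-.02 0 0 0 0;-.01 0 0 0 0;-.01 0 0 0 0;-.01 0 0 0 0;0 0 0 0 0;0 0 0 0 0;0 0 0 0 0;0 0 0 0 0'
```

```text
time_s: 6.25
tcp_pos: [0.589, 0.0885, 0.0998]
eef_rot: [-180.0, 0.0, -78.6]
contact_force: [-0.7, -0.2, -0.4]
gripper_width: -0.0001
gripper_force: 0.1
```

View pics/t2.png

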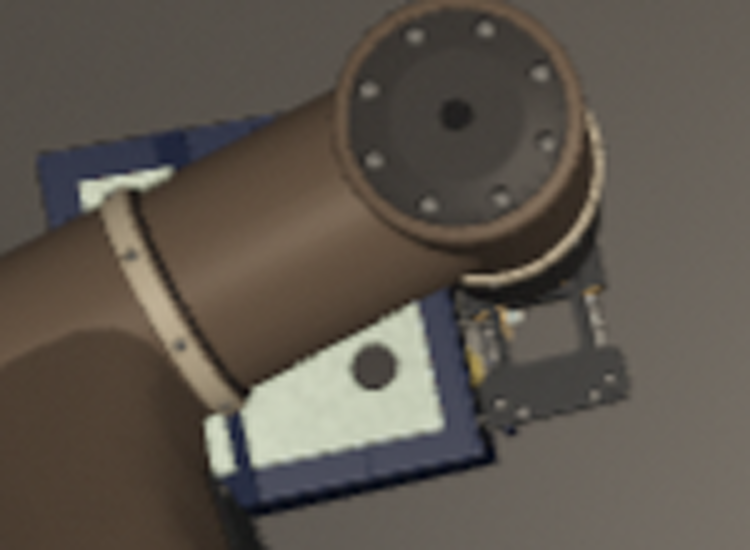

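The arm hides the drawer at about (480,350), and the tester body hasn't visibly moved. I'll continue in small steps.

```bash
python3 -m inch '-.007 0 0 0 0;-.007 0 0 0 0;-.006 0 0 0 0;0 0 0 0 0;0 0 0 0 0;0 0 0 0 0;0 0 0 0 0;0 0 0 0 0'
```

```text
time_s: 7.25
tcp_pos: [0.5882, 0.0913, 0.0996]
eef_rot: [180.0, 0.0, -78.6]
contact_force: [-0.4, -0.3, 0.4]
gripper_width: 0.0006
gripper_force: 0.0
```

```bash
python3 -m inch '-.004 0 0 0 0;-.004 0 0 0 0;-.004 0 0 0 0;-.004 0 0 0 0;0 0 0 0 0;0 0 0 0 0;0 0 0 0 0;0 0 0 0 0'; python3 -c "
from h import *
for i in range(3): print(get_state()['contact_force'],get_state()['tcp_pos']); capture('wrist')"
```

```text
time_s: 8.25
tcp_pos: [0.5878, 0.0935, 0.0996]
eef_rot: [180.0, -0.0, -78.6]
contact_force: [2.3, -3.8, 0.1]
gripper_width: 0.0001
gripper_force: 2.1
[ 2.26006681 -3.81659604  0.10058539] [0.58777601 0.09349257 0.09964664]
[ 1.17891182 -4.71114751 -0.81291215] [0.58773678 0.09344431 0.09963069]
[ 2.0552553  -4.53194851 -0.38649742] [0.58773803 0.09343016 0.09963653]
```

```bash
python3 -m inch '.1 0 0 0 1;.3 0 0 0 1;.3 0 -.2 0 1;.3 0 -.3 .0275 1;.3 0 0 .0275 1;.2 0 0 .02 1;0 0 0 0 1;0 0 0 0 1'
python3 - <<'E'
from h import *
S=np.array([.5625,-.1712]);x=np.array([np.cos(np.radians(74.2)),np.sin(np.radians(74.2))])
p=S-.063*x; print(p); go(*p,.15,-105.8)
c=capture("top");cv2.imwrite("pics/top3.png",c["color"])
k=c['color'][150:260,140:290];cv2.imwrite('pics/t3.png',cv2.resize(k,None,fx=5,fy=5,interpolation=cv2.INTER_CUBIC))
E
```

```text
time_s: 9.4
tcp_pos: [0.614, -0.1273, 0.1738]
eef_rot: [-180.0, 0.0, -105.6]
contact_force: [-0.2, 0.3, -0.2]
gripper_width: 0.0748
gripper_force: 0.0
[ 0.54534634 -0.23181973]
tcp [ 0.614  -0.1273  0.1738] rot [-1.7999e+02  3.0000e-02 -1.0557e+02] F [-0.2  0.3 -0.2] w 0.0748 t 9.4
shift units [0.794  0.2541 0.1585] spin 0.0006
```

View pics/t3.png

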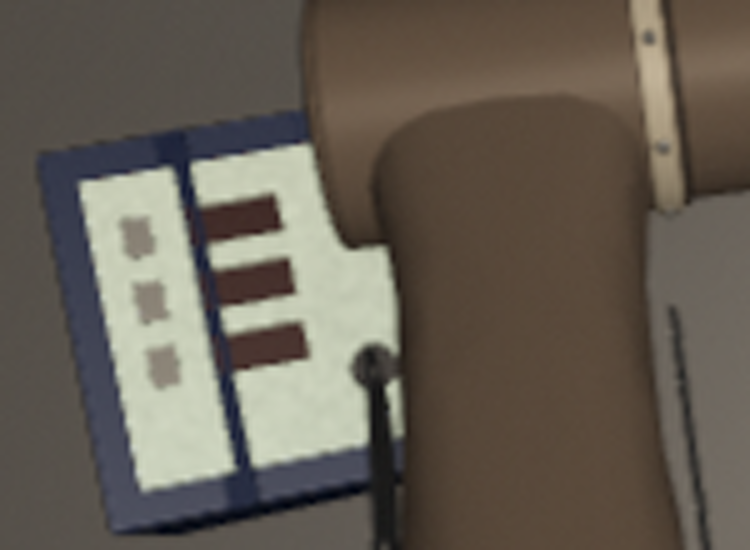

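The tester is where it was and the arm covers its front. Next, over the jack and down.

```bash
python3 -m inch '.27 .085 0 0 1;.27 .085 0 0 1;.254 .084 0 0 1;0 0 .2 0 1;0 0 0 0 1;0 0 0 0 1;0 0 0 0 1;0 0 0 0 1'
python3 - <<'E'
from h import *
go(.5453,-.2318,.027,-105.8)
c=capture("wrist");cv2.imwrite("pics/w2.png",c["color"])
E
```

```text
time_s: 10.45
tcp_pos: [0.5459, -0.2314, 0.1446]
eef_rot: [-179.9, 0.0, -105.6]
contact_force: [0.4, 0.0, 0.3]
gripper_width: 0.0878
gripper_force: 0.0
tcp [ 0.5459 -0.2314  0.1446] rot [-1.7994e+02  1.0000e-02 -1.0557e+02] F [0.4 0.  0.3] w 0.0878 t 10.45
shift units [0.0038 0.0037 0.7837] spin 0.0006
```

View pics/w2.png

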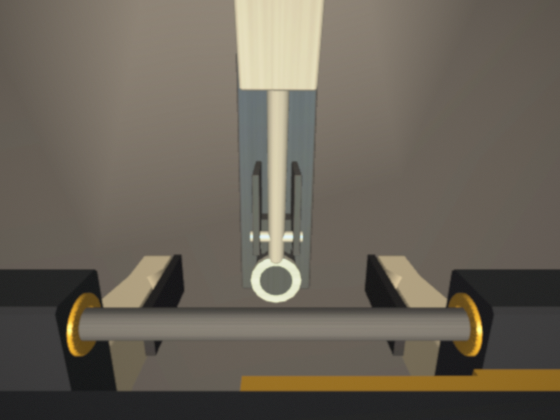

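The jack is centred between the fingers, with its bar at x≈277 and saddle at (276,280). Descend and grip.

```bash
python3 - <<'E'
from h import *
c=capture("wrist");print(cast(c,[(276,280)],.046))
E
python3 -m inch '.004 .004 .2 0 1;0 0 .25 0 1;0 0 .2 0 1;0 0 .134 0 1;0 0 0 0 1;0 0 0 0 0;0 0 0 0 0;0 0 0 0 0' 30
python3 -m inch '0 0 0 0 0;0 0 0 0 0;0 0 0 0 0;0 0 0 0 0;0 0 0 0 0;0 0 0 0 0;0 0 0 0 0;0 0 -.01 0 0'
```

```text
[[ 0.56054402 -0.1745064   0.046     ]]
time_s: 11.55
tcp_pos: [0.545, -0.2322, 0.0272]
eef_rot: [-179.9, 0.0, -105.6]
contact_force: [0.6, 0.6, -0.2]
gripper_width: 0.0633
gripper_force: 0.0
time_s: 12.55
tcp_pos: [0.5434, -0.2318, 0.0266]
eef_rot: [179.9, 0.0, -105.7]
contact_force: [-0.4, 0.3, -10.5]
gripper_width: 0.0338
gripper_force: 30.0
```

```bash
python3 -m inch '0 0 -.07 0 0;0 0 -.07 0 0;0 0 0 -.0189 0;0 0 0 -.0189 0;0 0 0 -.0189 0;0 0 0 -.0189 0;0 0 0 0 0;0 0 0 0 0'
python3 -c "
from h import *
go(.619,-.0596,.047,-78.5)"
```

```text
time_s: 13.55
tcp_pos: [0.5445, -0.2321, 0.049]
eef_rot: [-180.0, -0.0, -78.6]
contact_force: [0.0, 0.3, -9.0]
gripper_width: 0.0341
gripper_force: 30.0
tcp [ 0.5445 -0.2321  0.049 ] rot [-179.99   -0.    -78.55] F [ 0.   0.3 -9. ] w 0.0341 t 13.55
shift units [-1.0287 -0.7148  0.0137] spin -0.0001
```

```bash
python3 -m inch '-.15 -.1 0 0 0;-.2 -.14 0 0 0;-.2 -.14 0 0 0;-.2 -.14 0 0 0;-.18 -.125 0 0 0;-.1 -.07 0 0 0;0 0 0 0 0;0 0 0 0 0'
python3 - <<'E'
from h import *
go(.601,.0286,.030,-78.5)
s=capture("scene");t=capture("top");cv2.imwrite("pics/top4.png",t["color"])
a=cv2.resize(s["color"][110:310,190:400],None,fx=3.5,fy=2.9,interpolation=cv2.INTER_CUBIC)
a=cv2.resize(s["color"][120:290,180:400],None,fx=3.5,fy=3.5,interpolation=cv2.INTER_CUBIC)
cv2.imwrite("pics/s4.png",cv2.convertScaleAbs(a,alpha=1.4,beta=10))
E
```

```text
time_s: 14.55
tcp_pos: [0.6179, -0.0597, 0.0485]
eef_rot: [179.9, 0.0, -78.5]
contact_force: [-0.7, -0.6, -9.7]
gripper_width: 0.0341
gripper_force: 30.0
tcp [ 0.6179 -0.0597  0.0485] rot [179.94   0.   -78.46] F [-0.7 -0.6 -9.7] w 0.0341 t 14.55
shift units [-0.5991 -0.0077  0.1236] spin 0.0001
```

View pics/s4.png

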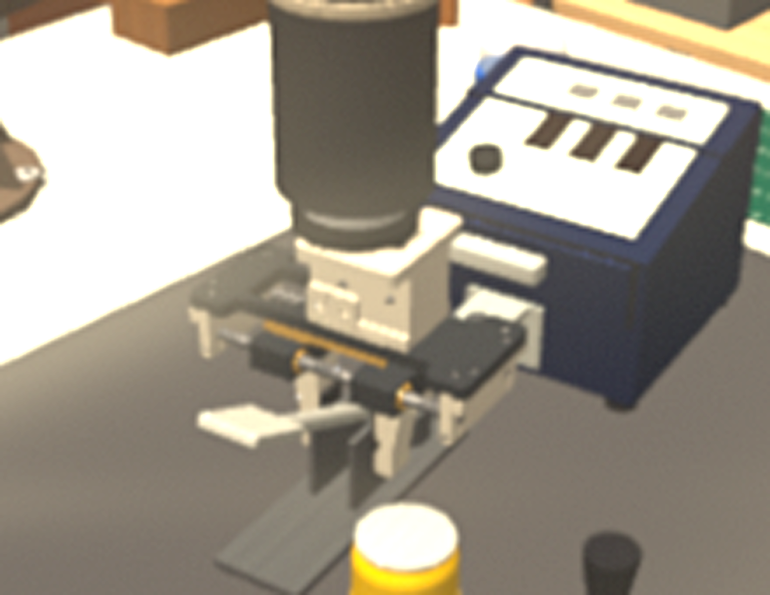

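The drawer is flush shut, with the pull at (498,258). The jack's rear base corners are at (218,562) and (292,592), and the saddle is hidden behind a finger.

```bash
python3 - <<'E'
from h import *
s=capture("scene")
f=lambda x,y:((x+.5)/3.5-.5+180,(y+.5)/3.5-.5+120)
m=get_state()["tcp_pos"][:2]; a=np.radians(101.5); X=np.array([np.cos(a),np.sin(a)]);Y=np.array([-X[1],X[0]])
for z in(.022,.030):
  q=cast(s,[f(218,562),f(292,592)],z)[:,:2]
  print(z,q,[((p-m)@X,(p-m)@Y) for p in q])
# tester cross-check in scene: front bottom/top corner right, pull top edge
q=cast(s,[f(452,238),f(546,262)],.116)[:,:2]; print("pull top outer",q,"expected out dist 25.5")
fm=np.array([.5806,.1286]); print([((p-fm)@X,(p-fm)@Y) for p in q])
q=cast(s,[f(640,258)],.134)[:,:2];print("front top corner",q,(q-fm)@X,(q-fm)@Y)
q=cast(s,[f(762,104)],.178)[:,:2];print("rear top corner",q,(q-fm)@X,(q-fm)@Y)
E
```

```text
0.022 [[ 0.60825373 -0.16818755]
 [ 0.65971754 -0.15591995]] [(np.float64(-0.1040192816355997), np.float64(0.03118050861910185)), (np.float64(-0.10225819128859219), np.float64(-0.021695908569952408))]
0.03 [[ 0.61567564 -0.17423428]
 [ 0.66647703 -0.16212459]] [(np.float64(-0.11142431706815982), np.float64(0.02511311958188593)), (np.float64(-0.10968589472508017), np.float64(-0.027082694914313827))]
pull top outer [[0.55282189 0.10316835]
 [0.62085873 0.12172227]] expected out dist 25.5
[(np.float64(-0.019383042914870453), np.float64(0.032290709874873084)), (np.float64(-0.014765955989411259), np.float64(-0.03807932720424085))]
front top corner [[0.68122804 0.14300565]] [-0.00594555] [-0.10147993]
rear top corner [[0.65443203 0.32685195]] [0.17955225] [-0.11187491]
```

```bash
python3 -m inch '0 0 .06 0 0;0 0 .06 0 0;-.1 -.001 0 0 0;-.12 -.002 0 0 0;-.12 -.002 0 0 0;-.1 -.002 0 0 0;-.08 0 0 0 0;0 0 0 0 0'
python3 -m inch '-.04 0 0 0 0;-.03 0 0 0 0;-.009 0 0 0 0;0 0 0 0 0;0 0 0 0 0;0 0 0 0 0;0 0 0 0 0;0 0 0 0 0'
python3 -c "
from h import *
go(.601,.0286,.0265,-78.5)"
```

```text
time_s: 15.7
tcp_pos: [0.6038, 0.0186, 0.031]
eef_rot: [-180.0, 0.0, -78.3]
contact_force: [-0.6, -0.8, -8.9]
gripper_width: 0.0339
gripper_force: 30.0
time_s: 16.7
tcp_pos: [0.6015, 0.029, 0.0308]
eef_rot: [-180.0, 0.0, -78.4]
contact_force: [-0.6, -0.7, -9.2]
gripper_width: 0.0339
gripper_force: 30.0
tcp [0.6015 0.029  0.0308] rot [-180.      0.    -78.41] F [-0.6 -0.7 -9.2] w 0.0339 t 16.7
shift units [0.0017 0.0036 0.0285] spin 0.0003
```

```bash
python3 -m inch '.002 .003 .01 0 0;0 0 .01 0 0;0 0 .008 0 0;0 0 0 0 0;0 0 0 0 .2;0 0 0 0 .55;0 0 0 0 .8;0 0 0 0 .8'
python3 -m inch '0 0 -.1 0 .8;0 0 -.3 0 .8;0 0 -.35 0 .8;0 0 -.2 0 .8;.3 0 0 0 0;.35 0 0 0 0;.35 0 0 0 0;.2 0 0 0 0'
python3 -m inch '.3 0 0 0 0;.2 0 0 0 0;0 0 0 0 0;0 0 0 0 0;0 0 0 0 0;0 0 0 0 0;0 0 0 0 0;0 0 0 0 0'
python3 - <<'E'
from h import *
t=capture("top");cv2.imwrite("pics/top5.png",t["color"])
k=t["color"][150:260,150:350];cv2.imwrite('pics/t5.png',cv2.convertScaleAbs(cv2.resize(k,None,fx=4,fy=4,interpolation=cv2.INTER_CUBIC),alpha=1.5,beta=10))
E
```

```text
time_s: 17.7
tcp_pos: [0.6018, 0.0288, 0.0274]
eef_rot: [-179.9, 0.0, -78.4]
contact_force: [-0.0, 0.1, 0.5]
gripper_width: 0.0584
gripper_force: 0.0
time_s: 18.7
tcp_pos: [0.6375, -0.1501, 0.1704]
eef_rot: [-179.9, -0.0, -78.5]
contact_force: [0.5, 0.5, -0.2]
gripper_width: 0.0352
gripper_force: 0.0
time_s: 19.7
tcp_pos: [0.6524, -0.2209, 0.1691]
eef_rot: [-180.0, 0.0, -78.4]
contact_force: [-0.5, 0.3, -1.1]
gripper_width: 0.0002
gripper_force: 0.0
```

View pics/t5.png

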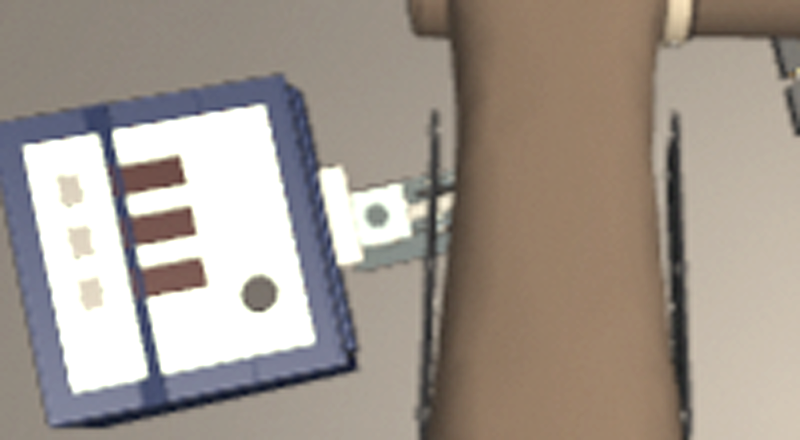

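Boss at (377,215), tongue edges at about y 186 to 245, and the jack plate under it with its lower edge at (360,268). The arm hides the handle, so I'll move it aside for a measurement.

```bash
python3 -m inch '.23 .22 0 0 0;.23 .22 0 0 0;.23 .22 0 0 0;.23 .22 0 0 0;0 0 0 0 0;0 0 0 0 0;0 0 0 0 0;0 0 0 0 0'
python3 - <<'E'
from h import *
t=capture("top");cv2.imwrite("pics/top6.png",t["color"])
k=t["color"][165:245,225:335];cv2.imwrite('pics/t6.png',cv2.convertScaleAbs(cv2.resize(k,None,fx=7,fy=7,interpolation=cv2.INTER_CUBIC),alpha=1.3,beta=5))
E
```

```text
time_s: 20.75
tcp_pos: [0.5514, -0.3821, 0.169]
eef_rot: [-180.0, 0.0, -78.3]
contact_force: [0.0, -0.6, -0.1]
gripper_width: 0.0003
gripper_force: 0.0
```

View pics/t6.png

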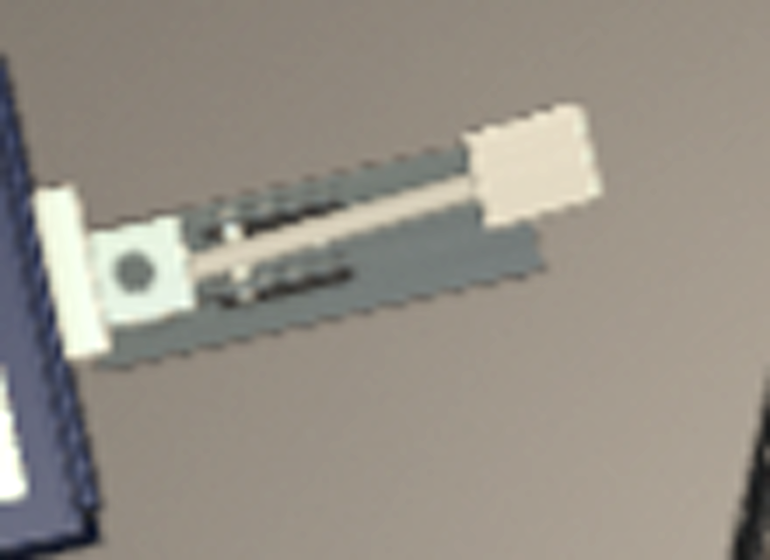

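```bash
python3 - <<'E'
from h import *
t=capture("top")
P=lambda l,z:cast(t,[((x+.5)/7-.5+225,(y+.5)/7-.5+165) for x,y in l],z)[:,:2]
ang=lambda v:np.degrees(np.arctan2(v[1],v[0]))
boss=P([(134,270)],.072)[0]
U=P([(190,208),(465,148)],.008);L=P([(130,365),(547,267)],.008);pad=P([(465,133),(583,103),(603,192),(487,226)],.116).mean(0)
tong=P([(180,217),(196,306)],.07)
tf=P([(8,60),(98,510)],.10)
print("boss",boss,"pad",pad,"yaw pad->boss",ang(boss-pad),np.linalg.norm(boss-pad),"edges",ang(U[0]-U[1]),ang(L[0]-L[1]),"tong yaw",ang(tong[0]-tong[1])+90,"tipmid",tong.mean(0))
y=np.radians(ang(L[0]-L[1]));X=np.array([np.cos(y),np.sin(y)]);Y=np.array([-X[1],X[0]])
print("boss rel rear corner: fwd",(boss-L[1])@X,"(want .170) lat to L",(boss-L[1])@Y,"to U",(boss-U[1])@Y, "pull edge yaw",[ang(v)+90 for v in [P([(75,185)],.116)[0]-P([(110,350)],.116)[0]]])
E
```

```text
boss [0.59083307 0.0926876 ] pad [ 0.62411725 -0.07308768] yaw pad->boss 101.35283752144433 0.16908365133969563 edges 100.79465251198677 101.65749869468392 tong yaw 98.77723246167666 tipmid [0.59403424 0.07023272]
boss rel rear corner: fwd 0.1731041715571394 (want .170) lat to L -0.03153216019331134 to U 0.02781215739314762 pull edge yaw [np.float64(100.70909517869364)]
```

```bash
python3 -c "
from h import *
go(.6018,.0288,.0274,-78.5)"
python3 -m inch '-.2 -.07 0 0 .8;-.36 -.12 0 0 .8;-.36 -.12 0 0 .8;-.36 -.12 0 0 .8;-.36 -.12 0 0 .8;-.36 -.12 0 0 .8;-.36 -.12 0 0 .8;-.2 -.07 0 0 .8'
python3 -c "
from h import *
go(.6018,.0288,.0274,-78.5)"
```

```text
tcp [ 0.5513 -0.3822  0.169 ] rot [-180.      0.    -78.34] F [-0.3 -0.7 -0.1] w 0.0001 t 20.85
shift units [-2.6157 -0.8837  0.9444] spin 0.0004
time_s: 21.85
tcp_pos: [0.6002, 0.0223, 0.1693]
eef_rot: [-180.0, 0.0, -78.3]
contact_force: [0.3, 0.5, 0.3]
gripper_width: 0.0695
gripper_force: 0.0
tcp [0.6002 0.0223 0.1693] rot [-1.7996e+02  1.0000e-02 -7.8250e+01] F [0.3 0.5 0.3] w 0.0695 t 21.85
shift units [-0.0402 -0.0189  0.9461] spin 0.0007
```

```bash
python3 -m inch '-.03 -.017 .1 0 .8;0 0 .3 0 .8;0 0 .3 0 .8;0 0 .2 0 .8;0 0 .042 0 .8;0 0 0 0 .8;0 0 0 0 0;0 0 0 0 0'
python3 -m inch '0 0 0 0 0;0 0 0 0 0;0 0 0 0 0;0 0 0 0 0;0 0 -.01 0 0;0 0 0 0 0;0 0 0 0 0;0 0 0 0 0'
```

```text
time_s: 22.85
tcp_pos: [0.6023, 0.0243, 0.0291]
eef_rot: [-179.9, 0.0, -78.4]
contact_force: [0.6, 0.2, -0.6]
gripper_width: 0.0553
gripper_force: 0.0
time_s: 23.85
tcp_pos: [0.6009, 0.0239, 0.0285]
eef_rot: [179.9, -0.0, -78.4]
contact_force: [-0.0, 0.3, -10.9]
gripper_width: 0.0338
gripper_force: 30.0
```

```bash
python3 -m inch '-.008 -.004 0 0 0;-.008 -.004 0 0 0;-.007 -.002 0 0 0;0 0 0 0 0;0 0 0 0 0;0 0 0.01 0 0;0 0 0.004 0 0;0 0 0 0 0'
python3 -m inch '0 0 0 0 0.2;0 0 0 0 0.55;0 0 0 0 .8;0 0 0 0 .8;0 0 0 0 .8;0 0 -.2 0 .8;0 0 -.35 0 .8;0 0 -.35 0 .8'
python3 -m inch '.2 .1 -.04 0 0;.3 .2 0 0 0;.3 .2 0 0 0;.3 .2 0 0 0;.3 .2 0 0 0;.3 .1 0 0 0;.3 0 0 0 0;.3 0 0 0 0'
python3 -m inch '.2 0 0 0 0;0 0 0 0 0;0 0 0 0 0;0 0 0 0 0;0 0 0 0 0;0 0 0 0 0;0 0 0 0 0;0 0 0 0 0'
python3 - <<'E'
from h import *
t=capture("top");cv2.imwrite("pics/top7.png",t["color"])
k=t["color"][165:245,225:335];cv2.imwrite('pics/t7.png',cv2.convertScaleAbs(cv2.resize(k,None,fx=7,fy=7,interpolation=cv2.INTER_CUBIC),alpha=1.3,beta=5))
E
```

```text
time_s: 24.85
tcp_pos: [0.6024, 0.0278, 0.0281]
eef_rot: [-180.0, -0.0, -78.4]
contact_force: [-5.3, 0.3, 5.1]
gripper_width: 0.0337
gripper_force: 30.0
time_s: 25.85
tcp_pos: [0.6021, 0.0277, 0.1634]
eef_rot: [180.0, -0.0, -78.4]
contact_force: [1.4, 0.4, -0.6]
gripper_width: 0.0704
gripper_force: 0.0
time_s: 26.85
tcp_pos: [0.5248, -0.342, 0.1684]
eef_rot: [-180.0, -0.0, -78.4]
contact_force: [0.7, 0.9, 0.4]
gripper_width: 0.0012
gripper_force: 0.0
time_s: 27.85
tcp_pos: [0.5308, -0.3697, 0.1682]
eef_rot: [-180.0, -0.0, -78.4]
contact_force: [-0.2, 0.2, 0.1]
gripper_width: 0.0004
gripper_force: 0.0
```

View pics/t7.png

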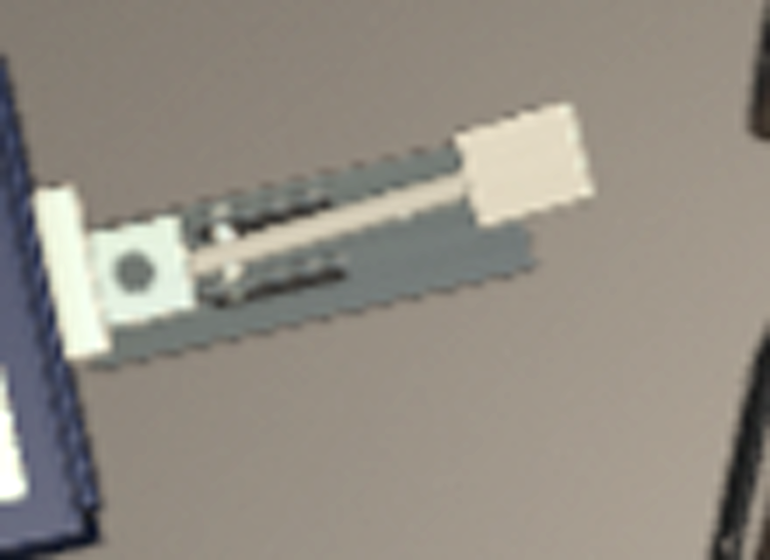

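The jack moved about 3.5 mm forward. Its rear corner is now at (537,267) and the pad is centred at about (526,163), which puts the saddle within about 1–2 mm of the boss. I have now viewed 12 pictures, two over the limit of 10, so I'll view no more and work from numbers alone. Next, to the pad.

```bash
python3 -c "
from h import *
go(.6228,-.0668,.135,-78.5)"
```

```text
tcp [ 0.5308 -0.3697  0.1682] rot [-180.    -0.   -78.4] F [-1.1 -0.4  0. ] w 0.0008 t 27.9
shift units [-1.8545 -1.007   0.2212] spin 0.0003
```

```bash
python3 -m inch '-.2 -.11 0 0 0;-.33 -.18 0 0 0;-.33 -.18 0 0 0;-.33 -.18 0 0 0;-.33 -.18 0 0 0;-.2 -.11 0 0 0;-.134 -.067 .1 0 0;0 0 .121 0 0'
python3 -m inch '0 0 0 0 0;0 0 .04 0 0;0 0 .03 0 0;0 0 .03 0 0;0.005 0 .02 0 0;0 0 0 0 0;0 0 0 0 0;0 0 0 0 0'
python3 -c "
from h import *
go(.6228,-.0668,.120,-78.5)"
```

```text
time_s: 28.9
tcp_pos: [0.6231, -0.0655, 0.1339]
eef_rot: [-180.0, 0.0, -78.3]
contact_force: [-0.2, -0.6, -0.6]
gripper_width: 0.0003
gripper_force: 0.0
time_s: 29.9
tcp_pos: [0.6231, -0.0677, 0.1173]
eef_rot: [-180.0, -0.0, -78.4]
contact_force: [0.2, -0.6, 0.5]
gripper_width: 0.0003
gripper_force: 0.7
tcp [ 0.6231 -0.0677  0.1173] rot [-1.7998e+02 -1.0000e-02 -7.8400e+01] F [ 0.2 -0.6  0.5] w 0.0003 t 29.9
shift units [-0.006   0.0008 -0.0182] spin 0.0003
```

```bash
python3 -m inch '.014 0 .035 0 0;.014 0 .035 0 0;.012 0 .035 0 0;.012 0 .035 0 0;.01 0 .035 0 0;.009 0 .035 0 0;.008 0 .035 0 0;0 0 0 0 0'
python3 -m inch '.006 0 .025 0 0;.005 0 .025 0 0;.004 0 .025 0 0;.003 0 .025 0 0;0 0 .015 0 0;0 0 0 0 0;0 0 0 0 0;0 0 0 0 0'
```

```text
time_s: 30.9
tcp_pos: [0.6257, -0.0794, 0.0803]
eef_rot: [-180.0, -0.0, -78.4]
contact_force: [-0.8, 0.9, 5.7]
gripper_width: 0.0004
gripper_force: 3.3
time_s: 31.9
tcp_pos: [0.6262, -0.0817, 0.0634]
eef_rot: [-180.0, 0.0, -78.4]
contact_force: [-1.7, 1.3, 7.5]
gripper_width: 0.0007
gripper_force: 3.5
```

```bash
python3 -m inch '0.001 0 .01 0 0;0 0 .01 0 0;0 0 .006 0 0;0 0 0 0 0;0 0 0 0 0;0 0 0 0 0;0 0 0 0 0;0 0 0 0 0'
```

```text
time_s: 32.9
tcp_pos: [0.6262, -0.0819, 0.06]
eef_rot: [-180.0, -0.0, -78.4]
contact_force: [-2.3, 2.6, 11.2]
gripper_width: 0.0002
gripper_force: 5.5
```

```bash
python3 -m inch '0 0 .004 0 0;0 0 .004 0 0;0 0 0 0 0;0 0 0 0 0;0 0 0 0 0;0 0 0 0 0;0 0 0 0 0;0 0 0 0 0'
python3 - <<'E'
from h import *
a=capture("scene")["color"];cv2.imwrite("pics/s8.png",a);t=capture("top");cv2.imwrite("pics/top8.png",t["color"])
# optical shift of tester's panel (numbers only): front raised?
g=lambda n:cv2.cvtColor(cv2.imread(n),cv2.COLOR_BGR2GRAY)
import os
A=g("pics/scene0.png");B=g("pics/s8.png")
m=np.zeros_like(A);m[138:215,315:395]=255
p=cv2.goodFeaturesToTrack(A,30,.05,5,mask=m)
q,st,e=cv2.calcOpticalFlowPyrLK(A,B,p,None)
for a,b,s,ee in zip(p[:,0],q[:,0],st[:,0],e[:,0]):
    if s and ee<12: print(a.round(),(b-a).round(1))
E
```

```text
time_s: 33.9
tcp_pos: [0.6263, -0.0819, 0.0596]
eef_rot: [-179.9, -0.0, -78.4]
contact_force: [-5.4, 2.0, 16.2]
gripper_width: 0.0002
gripper_force: 8.3
[356. 167.] [ 2.1 -4. ]
[343. 163.] [ 2.  -3.8]
[377. 163.] [ 1.7 -3.2]
[394. 184.] [0.4 0.2]
[362. 169.] [ 1.9 -4.2]
[360. 187.] [ 2.6 -6.2]
[349. 165.] [ 2.1 -3.9]
[322. 162.] [ 2.4 -4.9]
[336. 162.] [ 2.1 -3.9]
[315. 168.] [ 2.5 -5.6]
[393. 189.] [0.4 0.2]
[315. 162.] [ 2.6 -5.1]
[322. 168.] [ 2.4 -5.5]
[334. 193.] [12.4 -3.2]
```

The front is up (panel front shifted about 6 px) and the handle is at its stop. Let it come back up along the same arc.

```bash
python3 -m inch '-.001 0 -.034 0 0;-.005 0 -.035 0 0;-.006 0 -.035 0 0;-.008 0 -.035 0 0;-.009 0 -.035 0 0;-.01 0 -.035 0 0;-.012 0 -.035 0 0;-.012 0 -.035 0 0'
python3 -m inch '-.014 0 -.035 0 0;-.014 0 -.035 0 0;-.007 0 -.04 0 0;0 0 -.05 0 0;0 0 -.05 0 0;0 0 0 0 0;0 0 0 0 0;0 0 0 0 0'
python3 - <<'E'
from h import *
go(.6231,-.0677,.1173)
a=capture("scene")["color"];cv2.imwrite("pics/s9.png",a)
g=lambda n:cv2.cvtColor(cv2.imread(n),cv2.COLOR_BGR2GRAY)
A=g("pics/scene0.png");B=g("pics/s9.png")
m=np.zeros_like(A);m[138:215,315:395]=255
p=cv2.goodFeaturesToTrack(A,30,.05,5,mask=m)
q,st,e=cv2.calcOpticalFlowPyrLK(A,B,p,None)
d=[b-a for a,b,s,ee in zip(p[:,0],q[:,0],st[:,0],e[:,0]) if s and ee<12]
print(np.median(d,0),len(d))
# pad centroid in top picture vs earlier (bright blob near pad)
for n in("pics/top7.png",None):
    im=cv2.imread(n) if n else capture("top")["color"]
    k=cv2.inRange(im[170:205,285:315],(110,120,120),(255,255,255)); M=cv2.moments(k,True); print(M["m00"],285+M["m10"]/max(M["m00"],1),170+M["m01"]/max(M["m00"],1))
E
```

```text
time_s: 35.0
tcp_pos: [0.6245, -0.0735, 0.1005]
eef_rot: [-180.0, -0.1, -78.4]
contact_force: [-0.4, -2.8, 6.6]
gripper_width: 0.0007
gripper_force: 2.6
time_s: 36.0
tcp_pos: [0.6227, -0.0677, 0.1309]
eef_rot: [180.0, 0.0, -78.4]
contact_force: [-0.4, 1.1, 0.4]
gripper_width: 0.0
gripper_force: 0.0
tcp [ 0.6227 -0.0677  0.1309] rot [179.97   0.   -78.41] F [-0.4  1.1  0.4] w 0.0 t 36.0
shift units [ 0.0003 -0.0024  0.0907] 
[-0.08053589  0.08273315] 27
268.0 298.48880597014926 188.32089552238807
27.0 299.51851851851853 189.25925925925927
```

The tester is back on its feet (shift 0.1 px). Second pump.

```bash
python3 -m inch '0 0 0 0 0;0 0 .045 0 0;0 0 .045 0 0;.014 0 .035 0 0;.014 0 .035 0 0;.012 0 .035 0 0;.012 0 .035 0 0;.01 0 .035 0 0'
python3 -m inch '.009 0 .035 0 0;.008 0 .035 0 0;.006 0 .025 0 0;.005 0 .025 0 0;.004 0 .025 0 0;.003 0 .025 0 0;0 0 .015 0 0;0 0 0 0 0'
python3 -m inch '0.001 0 .01 0 0;0 0 .01 0 0;0 0 .005 0 0;0 0 0 0 0;0 0 0 0 0;0 0 0 0 0;0 0 0 0 0;0 0 0 0 0'
```

```text
time_s: 37.1
tcp_pos: [0.625, -0.077, 0.0918]
eef_rot: [-180.0, -0.0, -78.4]
contact_force: [-2.4, 0.9, 6.7]
gripper_width: 0.0007
gripper_force: 3.5
time_s: 38.1
tcp_pos: [0.626, -0.082, 0.0641]
eef_rot: [-180.0, -0.0, -78.4]
contact_force: [-2.5, 0.9, 8.0]
gripper_width: 0.0001
gripper_force: 3.5
time_s: 39.1
tcp_pos: [0.626, -0.0822, 0.0606]
eef_rot: [-180.0, -0.0, -78.4]
contact_force: [-3.4, -0.3, 6.8]
gripper_width: 0.0006
gripper_force: 3.8
```

```bash
python3 -m inch '0 0 .005 0 0;0 0 .004 0 0;0 0 .005 0 0;0 0 0 0 0;0 0 0 0 0;0 0 0 0 0;0 0 0 0 0;0 0 0 0 0'
python3 - <<'E'
from h import *
a=capture("scene")["color"];cv2.imwrite("pics/s10.png",a)
g=lambda n:cv2.cvtColor(cv2.imread(n),cv2.COLOR_BGR2GRAY)
for r in("scene0","s8"):
    A=g(f"pics/{r}.png");B=g("pics/s10.png")
    m=np.zeros_like(A);m[138:215,315:395]=255
    p=cv2.goodFeaturesToTrack(A,30,.05,5,mask=m)
    q,st,e=cv2.calcOpticalFlowPyrLK(A,B,p,None)
    d=[b-a for a,b,s,ee in zip(p[:,0],q[:,0],st[:,0],e[:,0]) if s and ee<12]
    print(r,np.median(d,0),len(d))
m=np.zeros_like(A);m[260:310,140:250]=255;m[260:335,275:365]=255
A=g("pics/s8.png");p=cv2.goodFeaturesToTrack(A,30,.03,5,mask=m);q,st,e=cv2.calcOpticalFlowPyrLK(A,B,p,None)
print("can/loupe/jack vs s8 max",np.abs(q-p)[st[:,0]==1].max(), np.median(np.abs(q-p)))
E
```

```text
time_s: 40.1
tcp_pos: [0.6261, -0.0823, 0.0596]
eef_rot: [-180.0, -0.0, -78.4]
contact_force: [-6.1, -0.1, 16.1]
gripper_width: 0.0005
gripper_force: 7.9
scene0 [ 1.9953613 -3.829956 ] 15
s8 [-0.09111023  0.08119202] 30
can/loupe/jack vs s8 max 0.08972168 0.0038604736
```

The second lift matches the first: same raise, handle at its stop with a steady 16 N push, and nothing else moved. I'm handing it in.

```bash
python3 -c "
from plant import close_job
print(close_job())"
```

```text
the job is handed in; nothing more can be done
None
```

I handed the job in at about 40 s: the drawer is shut, the trial lift and return are done, and the front is raised again with the handle held at its stop at about 16 N; I estimate the saddle is within 1–2 mm of the stub's centre (not re-measured after pumping), and I viewed 12 pictures, two over the limit of 10.

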